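# Slip angle of a paperweight on the writing board

### The job

Find how steep the hinged writing board can stand before the stone paperweight lying on it slips: lift the board slowly by its wooden knob until the paperweight slides down to the ledge, and stop right there, before the rubber-footed inkwell beside it slides down too. Leave the board standing at that slope, then note the angle by raising the brass pointer beside it until it lies parallel to the board. Touch neither the paperweight nor the inkwell with the robot.

Things in the scene. Friction and masses are not known exactly. Their poses are not given: they have to be found in the camera images.
- board (a joint): Tilt of the brown wooden writing board (235 mm along the slope, 220 wide, 12 thick) on a dark plinth. Radians: 0 = flat (start), grows as the edge nearest the robot is lifted, to 1.0. Hinge line: the edge farthest from the robot, level, 45 mm above the table, along y of board_mid. Stiff hinge: the board stays wherever it is let go; lifting at the knob takes 7 to 11 N.
- board_knob (a point): Centre of the board's knob: dark wooden barrel, 16 mm thick, 30 mm long parallel to the hinge line, at the middle of the near edge, 35 mm out from it, 270 mm from the hinge line, 45 mm above the table when flat (free below). Grip its two flat ends from above, closing along the hinge direction: it turns between the fingers, so the gripper may stay upright. Axes as board_mid.
- board_mid (a point): Centre of the board's upper face. x points along the board down the slope (to the hinge, away from the robot), y along the hinge line to the left, z out of the face. A wooden ledge 11 mm high crosses the face at the hinge end; its uphill side is at x = +103 mm.
- paperweight: Pale marble block, 50 (own x, roughly along the slope) x 36 x 22 mm high, on the board's upper half, left or right. Origin: centre of underside. Slips between 10 and 25 degrees of tilt, differently each time, then slides 105 to 145 mm until it meets the ledge (origin then about 75 mm below board_mid). The longer marble bar on the plinth is a spare.
- inkwell: Small white round inkwell, black cap and black rubber foot, 44 mm in diameter, 34 mm high, on the board's upper half beside the paperweight. Origin: centre of its underside. It grips better: it slips only some 9 degrees or more beyond the paperweight's angle. The like inkwell on the plinth beside the board is a spare.
- pointer (a joint): Angle of the brass pointer, a flat bar 14 mm wide, 6 thick, hinged on the same line as the board, 165 mm to the left of its middle, beside a brass quadrant with 5 degree ticks. Radians: 0 = level, grows as the end nearest the robot is lifted, to 1.1; equals the board's value when parallel. Starts nearly level, stays where left; lifting takes 2 to 3 N.
- pointer_knob (a point): Centre of the pointer's knob: dark wooden barrel, 16 mm thick, 24 mm long parallel to the hinge line, at the pointer's near end, 270 mm from the hinge line, 45 mm above the table when level. Grip it as the board's knob. Axes: x along the pointer to the hinge, y along the hinge line, z up from the bar.
Things that resemble listed ones, but are neither listed nor needed, are in the scene too. Leave any red look-alike of the paperweight alone.

How it is judged:
By the outcome, as a careful person would: the job done as asked, in the order asked, and still so for the second after the job is handed in, with the robot touching nothing.
It also fails if it takes over 54 s, if anything falls off the work surface, if the arm or the gripper's body presses on something with over 40 N, if the wrist force passes 120 N, or if a joint passes its speed limit or range.

### The arm

A 7-joint arm with a two-finger parallel gripper is mounted at the origin on the work surface. World frame = base frame: x ahead of the robot, y to its left, z up, the work surface at z = 0. Lengths are in m, angles in rad, forces in N, time in s.
With the tool pointing down it reaches from about 0.425 to 0.8 m from the base axis. Payload 8.3 kg.
Tool frame: the origin (TCP) lies at the very end of the fingers, on their centre line; the grasp point (between the pads) lies 19 mm behind it (arm.grip_depth is the distance from the TCP to the grasp point, in m); z points along the fingers, y is the direction in which the jaws open and shut (so a half turn about z gives the same grasp; the last joint's range is limited). The gripper opens to 85 mm and grips with 20 to 120 N. Pads are 22 mm wide; open, the fingers measure 114 mm over their backs; the gripper's body (76 mm by 85 mm) begins 54 mm behind the grasp point. The pads swing forward as they close: fully open they stand 13 mm farther back than shut.
Start: joints at [1.136, 0.383, 0.016, 1.37, -0.006, 1.388, -0.046], TCP at [0.227, -0.582, 0.231] pointing down, gripper open.
Joint ranges: [-2.95, 2.95], [-0.25, 2.06], [-1.52, 1.56], [0.18, 2.33], [-1.44, 4.58], [0.02, 2.06], [-3.01, 3.01]. Speed limits (rad/s): [2.39, 2.39, 3.01, 3.01, 3.14, 3.14, 3.14].

### API

Orientations are given as a unit quaternion [w, x, y, z].
In Python, from workcell import arm gives the robot as it stands.
- The arm moves only by the tool arm_command, never from a script. Its argument "commands" is a list of rows, each a list of 7 numbers: the shift along the tool's x, y, z in cm, then the turn, a rotation vector about the tool's x, y, z in degrees, then the opening, from -1 (shut) to 1 (fully open). In form: [[tx, ty, tz, ax, ay, az, claw], ...]. A call has 1 to 10 rows; each row is the pose to reach, as a shift and turn from the pose commanded when the call began, along the tool's axes at that moment; what a row does not reach only later rows make up. A row lasts 1/10 s, in which the tool goes at most 50 mm and 8.59 degrees, less where a joint would pass 70% of its speed; a pose out of reach is approached as far as the arm can. A call with a gripper value outside its range is refused whole. The fingers move at their own pace and stop on an object; "squeeze" is the grip in N (left out, the last holds). Time passes only in rows, so rows that repeat a pose let the fingers close. It gives the time, the measured TCP pose, the force and the opening at its end, in the units of the state.
- arm.observe(): the state, without advancing time (a new reading comes with each control period).
- arm.grab_frame(name): name is "side" or "top" or "wrist"; returns a dict with "image" (420x560x3 uint8, red, green, blue), "intrinsics" (3x3 intrinsics, pixels), "world_to_cam" (4x4, takes a point from world to camera coordinates). Camera axes: x right, y down, z forward; pixel columns grow to the right and rows downward; lengths in m; the calibration is good to about 2 mm. A picture is of the moment at which its call begins. There is no depth.
- arm.close_job(): hands the job in, once; it reports no verdict.
The state is a dict: "clock": time; "q": joint angles; "qd": joint speeds; "tau": joint torques, N m; "tcp_pos": TCP position; "ee_rot": TCP orientation; "wrist_force": force on the tool from outside, world axes, zero at the start; "torque": the same for the moment, N m; "width": finger opening in m.
Only numpy, scipy, OpenCV 4.12 (cv2) and the standard library are available. Lean on these libraries where they do the work, as an engineer would, in place of code of your own. Each camera call takes 0.05 s, during which the arm holds its last target. There are 200 camera calls.

## Working session

There is one attempt and no reset: what is moved stays moved. The work goes in short steps, Python scripts to look and compute and a tool call to move; the robot and the scene stay as the last step left them, time stands still between calls to the robot, and variables do not carry over. Pictures are saved under pics/ and viewed, about 8 in all and at most 12, crops included, and the job is handed in when it is done.

Besides the shell and the picture viewer there is one more tool, called after ">>>" in YAML: its name, and indented under it one key for each argument. arm_command: Moves the arm, as the interface text tells. Its arguments: {"type":"object","properties":{"commands":{"type":"array","items":{"type":"array","items":{"type":"number"}}},"squeeze":{"type":"number"}},"required":["commands"]}

```bash
mkdir -p pics; cat > h.py <<'E'
import numpy as np, cv2, json
from workcell import arm
def grab(n,f=None):
    d=arm.grab_frame(n); im=np.asarray(d["image"])[:,:,::-1].copy()
    if f: cv2.imwrite("pics/"+f,im)
    return im,np.array(d["intrinsics"]),np.array(d["world_to_cam"])
def ray(K,T,u,v):
    R=T[:3,:3];c=-R.T@T[:3,3];d=R.T@np.linalg.inv(K)@[u,v,1];return c,d/np.linalg.norm(d)
def onz(K,T,u,v,z):
    c,d=ray(K,T,u,v);return c+d*(z-c[2])/d[2]
def proj(K,T,p):
    q=K@(T[:3,:3]@np.array(p)+T[:3,3]);return q[:2]/q[2]
E
python3 - <<'E'
from h import *
a,K,T=grab("top","top0.png");b,K2,T2=grab("side","side0.png")
np.set_printoptions(precision=3,suppress=True)
print(K,T,K2,T2); s=arm.observe();print(s["clock"],s["tcp_pos"],s["ee_rot"],s["width"])
E
```

```text
[[382.176   0.    280.092]
 [  0.    382.176 202.93 ]
 [  0.      0.      1.   ]] [[ 0.026 -1.    -0.006  0.049]
 [-0.993 -0.025 -0.112  0.606]
 [ 0.112  0.009 -0.994  0.637]
 [ 0.     0.     0.     1.   ]] [[477.128   0.    279.061]
 [  0.    477.128 207.254]
 [  0.      0.      1.   ]] [[ 0.922 -0.386 -0.005 -0.517]
 [-0.278 -0.654 -0.704  0.252]
 [ 0.268  0.65  -0.711  0.755]
 [ 0.     0.     0.     1.   ]]
0.1 [ 0.227 -0.582  0.23 ] [-0.001  0.983  0.185 -0.   ] 0.08552368683711241
```

View pics/top0.png

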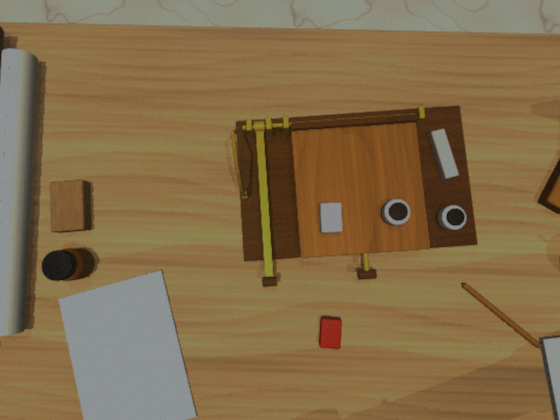

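View pics/side0.png

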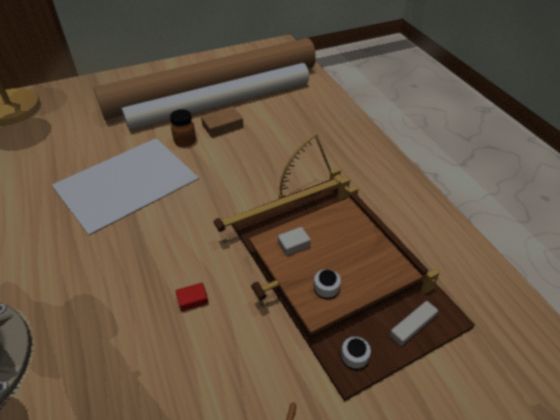

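Top view: on the board are the pale paperweight (331,217) and the inkwell (397,212). The spares are the bar (445,153) and the inkwell (453,217) on the plinth, and the red look-alike is at (331,333). The board knob is at (367,273) on the short brass stem at the near-edge middle, and the pointer knob is at (270,281) at the end of the long brass bar.

```bash
python3 - <<'E'
from h import *
np.set_printoptions(precision=4,suppress=True)
a,K,T=grab("top");b,K2,T2=grab("side")
def dark(im,c,r=14):
    x0,y0=c[0]-r,c[1]-r
    p=im[y0:y0+2*r,x0:x0+2*r].astype(int)
    m=((p[:,:,2]<115)&(p[:,:,0]<60)&(p[:,:,1]<75)).astype(np.uint8)
    n,l,s,ce=cv2.connectedComponentsWithStats(m)
    i=1+np.argmax(s[1:,4]);rr=cv2.minAreaRect(np.argwhere(l==i)[:,::-1].astype(np.float32));return ce[i]+[x0,y0],s[i],rr
for nm,t,sd in(("board",(367,273),(260,290)),("ptr",(270,281),(220,224))):
    ct=dark(a,t);cs=dark(b,sd,11);print(nm,ct,cs)
    print(" top@.045",onz(K,T,*ct[0],.047)," side@.045",onz(K2,T2,*cs[0],.045))
    c1,d1=ray(K,T,*ct[0]);c2,d2=ray(K2,T2,*cs[0])
    s=np.linalg.lstsq(np.c_[d1,-d2],c2-c1,rcond=None)[0];p,q=c1+d1*s[0],c2+d2*s[1];print(" tri",(p+q)/2,np.linalg.norm(p-q))
for n,(u,v) in dict(hl=(262,126),hr=(423,113),bl=(293,128),br=(415,121),nl=(300,256),nr=(428,248)).items(): print(n,onz(K,T,u,v,.045))
pw=onz(K,T,331,217,.07);print("pw",pw,"ink",onz(K,T,397,212,.08))
cr=cv2.resize(a[100:300,220:480],None,fx=3,fy=3,interpolation=cv2.INTER_CUBIC);cv2.imwrite("pics/crop1.png",cr)
E
```

```text
board (array([365.3242, 272.1689]), array([  2,   0,  22,  21, 219], dtype=int32), ((12.04275131225586, 13.494424819946289), (22.864154815673828, 17.681612014770508), 37.5685920715332)) (array([259.0743, 291.1832]), array([  2,   3,  20,  19, 202], dtype=int32), ((9.59999942779541, 12.300000190734863), (19.230182647705078, 16.099689483642578), 26.56505012512207))
 top@.045 [ 0.4897 -0.0817  0.047 ]  side@.045 [ 0.4882 -0.0858  0.045 ]
 tri [ 0.4892 -0.083   0.0408] 0.0001876549816183564
ptr (array([270.1687, 279.7229]), array([  6,   0,  18,  20, 166], dtype=int32), ((14.164633750915527, 9.481708526611328), (18.22120475769043, 17.448184967041016), 83.6598129272461)) (array([220.031 , 224.6589]), array([  5,   5,  17,  14, 129], dtype=int32), ((11.647259712219238, 12.476027488708496), (16.634878158569336, 12.248567581176758), 24.443954467773438))
 top@.045 [0.4729 0.0783 0.047 ]  side@.045 [0.4744 0.0843 0.045 ]
 tri [0.4732 0.0782 0.0517] 0.0002851199074479596
hl [0.7398 0.1006 0.045 ]
hr [ 0.7703 -0.1838  0.045 ]
bl [0.7375 0.0457 0.045 ]
br [ 0.7554 -0.1695  0.045 ]
nl [0.5138 0.0288 0.045 ]
nr [ 0.533  -0.1885  0.045 ]
pw [ 0.5796 -0.02    0.07  ] ink [ 0.5897 -0.126   0.08  ]
```

View pics/crop1.png

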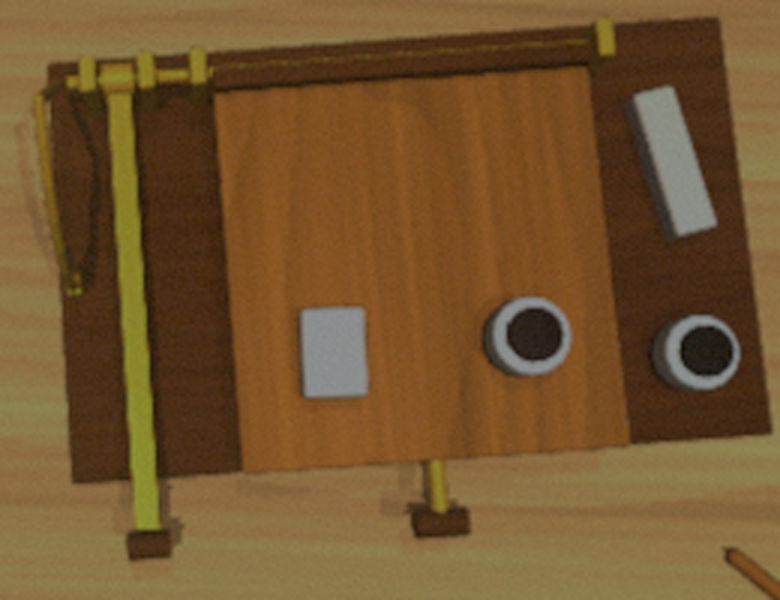

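Crop: the board knob is at crop (441,521), which is top px (367,273.7). The pointer knob is at crop (149,544), which is (269.7,281.3). The paperweight is the short pale block left of centre on the board. Next I work out the approach.

```bash
cat >> h.py <<'E'
from scipy.spatial.transform import Rotation as Ro
def Rw(yaw): return Ro.from_euler('z',yaw)*Ro.from_euler('x',np.pi)
def shift(p,yaw):
    s=arm.observe();q=s["ee_rot"];R=Ro.from_quat([q[1],q[2],q[3],q[0]])
    return R.inv().apply(np.array(p)-s["tcp_pos"])*100,(R.inv()*Rw(yaw)).as_rotvec()*57.2958
E
python3 - <<'E'
from h import *
np.set_printoptions(precision=4,suppress=True)
a,K,T=grab("top")
B=onz(K,T,367,273.7,.050);P=onz(K,T,269.7,281.3,.050);d=P-B;print(B,P,np.linalg.norm(d),np.arctan2(-d[0],d[1]))
print(shift([B[0],B[1],.13],.095))
E
```

```text
[ 0.4874 -0.0839  0.05  ] [0.4705 0.0789 0.05  ] 0.16366435541897176 0.10340424649994234
(array([ 42.3627, -36.9406,  10.1161]), array([-0.0555,  0.0064, 15.8612]))
```

>>> arm_command:
  commands:
    - [20,-17,4,0,0,8,1]
    - [20,-17,4,0,0,8,1]
    - [20,-17,4,0,0,8,1]
    - [20,-17,4,0,0,8,1]
    - [20,-17,4,0,0,8,1]
    - [42,-36.5,8,0,0,15.6,1]
    - [42,-36.5,8,0,0,15.6,1]
    - [42,-36.5,8,0,0,15.6,1]
    - [42,-36.5,8,0,0,15.6,1]
    - [42,-36.5,8,0,0,15.6,1]

```text
clock: 1.25
tcp_pos: [0.457, -0.1449, 0.1601]
ee_rot: [0.0, 0.999, 0.05, 0.0]
wrist_force: [0.6, -1.4, 0.3]
width: 0.0858
```

>>> arm_command:
  commands:
    - [0,0,0,0,0,0,1]
    - [0,0,0,0,0,0,1]

```text
clock: 1.45
tcp_pos: [0.4567, -0.1454, 0.1599]
ee_rot: [-0.0, 0.999, 0.052, -0.0]
wrist_force: [-0.1, -1.6, 0.4]
width: 0.0854
```

```bash
python3 - <<'E'
from h import *
np.set_printoptions(precision=4,suppress=True)
b,K,T=grab("wrist","w1.png");s=arm.observe();print(s["clock"],s["tcp_pos"],s["wrist_force"]);print(K,T)
for z in(.05,):print(proj(K,T,[.4874,-.0839,z]))
print(shift([.4874,-.0839,.026],.1))
E
```

```text
1.5 [ 0.4563 -0.147   0.1601] [ 0.2059 -1.2009  0.8849]
[[301.0936   0.     282.9115]
 [  0.     301.0936 212.5205]
 [  0.       0.       1.    ]] [[ 0.1038 -0.9946 -0.0003 -0.1923]
 [-0.9408 -0.0983  0.3244  0.3974]
 [-0.3227 -0.0334 -0.9459  0.4556]
 [ 0.      0.      0.      1.    ]]
[213.8028 169.0092]
(array([ 3.7297, -5.9724, 13.403 ]), array([0.0136, 0.0193, 0.0031]))
```

View pics/w1.png

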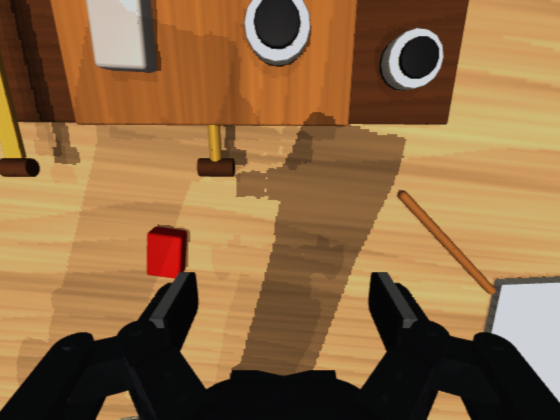

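The wrist view shows the board knob at (216,167.5) against a prediction of (213.8,169), so it agrees within about 2 mm. The barrel lies level in view, so the yaw is right. I go above it, then down, then grip.

>>> arm_command:
  commands:
    - [3.8,-5.9,5,0,0,0,1]
    - [3.8,-5.9,5,0,0,0,1]
    - [3.8,-5.9,7,0,0,0,1]
    - [3.8,-5.9,10,0,0,0,1]
    - [3.8,-5.9,12,0,0,0,1]
    - [3.8,-5.9,13.4,0,0,0,1]
    - [3.8,-5.9,13.4,0,0,0,1]
    - [3.8,-5.9,13.4,0,0,0,1]

```text
clock: 2.3
tcp_pos: [0.4887, -0.085, 0.0267]
ee_rot: [0.0, 0.999, 0.049, 0.0]
wrist_force: [-0.2, -0.8, -0.0]
width: 0.085
```

>>> arm_command:
  commands:
    - [0,0,0,0,0,0,-0.5]
    - [0,0,0,0,0,0,-0.5]
    - [0,0,0,0,0,0,-0.5]
    - [0,0,0,0,0,0,-0.5]
    - [0,0,0,0,0,0,-0.5]
    - [0,0,0,0,0,0,-0.5]
  squeeze: 50

```text
clock: 2.9
tcp_pos: [0.4887, -0.0843, 0.0267]
ee_rot: [0.0, 0.999, 0.05, 0.0]
wrist_force: [-1.2, -0.0, 7.0]
width: 0.0288
```

```bash
python3 - <<'E'
from h import *
np.set_printoptions(precision=4,suppress=True)
a,K,T=grab("top","t2.png");b,_,_=grab("side","s2.png");s=arm.observe();print(s["clock"],s["tcp_pos"],s["ee_rot"],s["wrist_force"],s["torque"],s["width"])
cv2.imwrite("pics/c2.png",np.hstack([cv2.resize(a[100:300,220:480],(520,400))[:, :400],cv2.resize(b[180:380,200:400],(400,400))]))
E
```

```text
3.0 [ 0.4888 -0.0843  0.0267] [0.0002 0.9988 0.0497 0.0004] [-1.6505 -1.2342  5.3691] [-0.1104  0.3785  0.0304] 0.02880374414060005
```

View pics/c2.png

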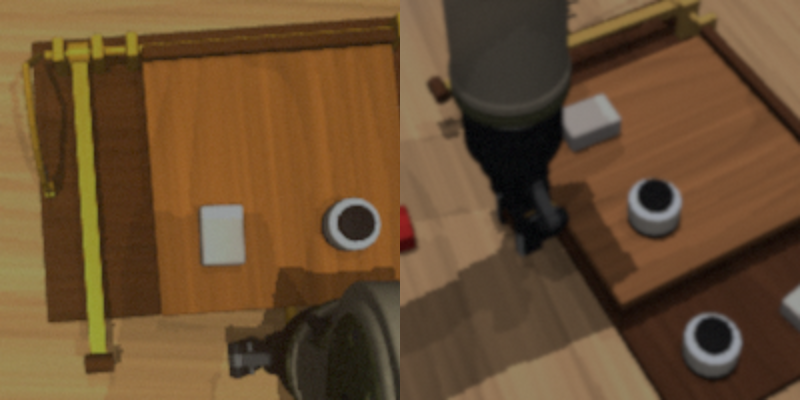

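Gripped at 28.8 mm. The paperweight is still visible in both views: left panel (222,235), right panel (590,122). I lift to 8 degrees smoothly.

>>> arm_command:
  commands:
    - [0,0,-0.19,0,0,0,-0.5]
    - [0.02,0,-0.57,0,0,0,-0.5]
    - [0.03,0,-1.04,0,0,0,-0.5]
    - [0.05,0,-1.51,0,0,0,-0.5]
    - [0.08,0,-1.98,0,0,0,-0.5]
    - [0.11,0,-2.45,0,0,0,-0.5]
    - [0.16,0,-2.92,0,0,0,-0.5]
    - [0.21,0,-3.35,0,0,0,-0.5]
    - [0.25,0,-3.65,0,0,0,-0.5]
    - [0.26,0,-3.76,0,0,0,-0.5]

```text
clock: 4.0
tcp_pos: [0.4908, -0.0841, 0.0633]
ee_rot: [-0.0, 0.999, 0.05, -0.0]
wrist_force: [5.0, -1.3, -10.1]
width: 0.0288
```

```bash
cat >> h.py <<'E'
K0=np.array([.4885,-.0845,.045]);X=np.array([np.cos(.1),np.sin(.1),0]);Y=np.array([-np.sin(.1),np.cos(.1),0]);Z=np.array([0,0,1.]);H=K0+.27*X
def onboard(K,T,u,v,th,h):
    # board coords (distance up-slope from hinge line, lateral) at height h above the knob/hinge plane
    up=-X*np.cos(th)+Z*np.sin(th);n=X*np.sin(th)+Z*np.cos(th);c,d=ray(K,T,u,v)
    p=c+d*(((H+n*h-c)@n)/(d@n))-H-n*h;return np.array([p@up,p@Y])*1000
def track(f=None,show=True):
    s=arm.observe();th=np.arcsin((s["tcp_pos"][2]-.0267)/.27);out=[]
    for n in("top","side"):
        im,K,T=grab(n,f and n+f);hsv=cv2.cvtColor(im,cv2.COLOR_BGR2HSV)
        m=((hsv[:,:,1]<60)&(hsv[:,:,2]>95)).astype(np.uint8)
        N,l,st,ce=cv2.connectedComponentsWithStats(m)
        for i in range(1,N):
            r=onboard(K,T,*ce[i],th,.02)
            if st[i,4]>60 and 0<r[0]<240 and abs(r[1])<112: out.append((n,ce[i].round(1).tolist(),int(st[i,4]),r.round(1).tolist()))
    print("t%.2f th %.2f deg F"%(s["clock"],th*57.3),s["wrist_force"].round(1),"w",round(s["width"],4),s["tcp_pos"].round(4))
    for o in out:print(o)
E
python3 -c "
from h import *
track()"
```

```text
t4.00 th 7.79 deg F [  5.   -1.3 -10.1] w 0.0288 [ 0.4908 -0.0841  0.0633]
('top', [399.3, 208.1], 291, [172.2, -53.4])
('top', [332.1, 213.4], 655, [172.8, 55.2])
('side', [296.6, 228.0], 393, [168.5, 59.1])
('side', [329.7, 273.2], 228, [171.0, -52.3])
```

>>> arm_command:
  commands:
    - [0.03,0,-0.23,0,0,0,-0.5]
    - [0.07,0,-0.47,0,0,0,-0.5]
    - [0.11,0,-0.7,0,0,0,-0.5]
    - [0.15,0,-0.93,0,0,0,-0.5]
    - [0.15,0,-0.93,0,0,0,-0.5]
    - [0.15,0,-0.93,0,0,0,-0.5]

```text
clock: 4.7
tcp_pos: [0.4922, -0.0839, 0.0731]
ee_rot: [0.0, 0.999, 0.05, -0.0]
wrist_force: [1.5, -3.6, -4.8]
width: 0.0292
```

```bash
python3 -c "
from h import *
track()"
```

```text
t4.70 th 9.90 deg F [ 1.5 -3.6 -4.8] w 0.0292 [ 0.4922 -0.0839  0.0731]
('top', [400.3, 206.6], 300, [172.2, -53.2])
('top', [332.5, 211.7], 661, [172.3, 55.2])
('side', [297.5, 225.3], 384, [168.5, 59.1])
('side', [330.2, 271.0], 252, [172.5, -52.8])
```

Now 1 degree steps.

>>> arm_command:
  commands:
    - [0.04,0,-0.23,0,0,0,-0.5]
    - [0.09,0,-0.46,0,0,0,-0.5]
    - [0.09,0,-0.46,0,0,0,-0.5]
    - [0.09,0,-0.46,0,0,0,-0.5]

```text
clock: 5.2
tcp_pos: [0.4931, -0.0838, 0.0777]
ee_rot: [0.0, 0.999, 0.05, -0.0]
wrist_force: [-0.9, -3.7, -4.2]
width: 0.0291
```

```bash
python3 -c "
from h import *
track()"
```

```text
t5.20 th 10.89 deg F [-0.9 -3.7 -4.2] w 0.0291 [ 0.4931 -0.0838  0.0777]
('top', [400.8, 206.1], 303, [172.5, -53.1])
('top', [332.7, 211.1], 673, [172.4, 55.1])
('side', [297.9, 224.0], 383, [168.6, 59.3])
('side', [330.4, 270.1], 266, [173.7, -53.2])
```

>>> arm_command:
  commands:
    - [0.05,0,-0.23,0,0,0,-0.5]
    - [0.09,0,-0.46,0,0,0,-0.5]
    - [0.09,0,-0.46,0,0,0,-0.5]
    - [0.09,0,-0.46,0,0,0,-0.5]

```text
clock: 5.7
tcp_pos: [0.494, -0.0837, 0.0823]
ee_rot: [0.0, 0.999, 0.05, -0.0]
wrist_force: [-2.0, -4.4, -4.0]
width: 0.0287
```

```bash
python3 -c "
from h import *
track()"
```

```text
t5.70 th 11.89 deg F [-2.  -4.4 -4. ] w 0.0287 [ 0.494  -0.0837  0.0823]
('top', [401.4, 205.4], 309, [172.7, -53.3])
('top', [332.7, 208.8], 670, [169.9, 55.1])
('side', [299.6, 222.3], 385, [165.8, 59.5])
('side', [330.6, 269.0], 276, [174.7, -53.3])
```

The paperweight has moved 2.6 mm while the inkwell has not, so I hold and watch.

>>> arm_command:
  commands:
    - [0,0,0,0,0,0,-0.5]
    - [0,0,0,0,0,0,-0.5]
    - [0,0,0,0,0,0,-0.5]
    - [0,0,0,0,0,0,-0.5]

```text
clock: 6.2
tcp_pos: [0.4941, -0.0837, 0.0824]
ee_rot: [0.0, 0.999, 0.05, -0.0]
wrist_force: [-3.2, -4.5, -5.5]
width: 0.0289
```

```bash
python3 -c "
from h import *
track()"
```

```text
t6.20 th 11.90 deg F [-3.2 -4.5 -5.5] w 0.0289 [ 0.4941 -0.0837  0.0824]
('top', [331.4, 199.6], 664, [154.5, 55.4])
('top', [401.3, 205.4], 310, [172.7, -53.2])
('side', [307.7, 220.3], 381, [148.6, 59.7])
('side', [330.5, 269.0], 280, [174.9, -53.5])
```

>>> arm_command:
  commands:
    - [0,0,0,0,0,0,-0.5]
    - [0,0,0,0,0,0,-0.5]
    - [0,0,0,0,0,0,-0.5]
    - [0,0,0,0,0,0,-0.5]
    - [0,0,0,0,0,0,-0.5]
    - [0,0,0,0,0,0,-0.5]
    - [0,0,0,0,0,0,-0.5]
    - [0,0,0,0,0,0,-0.5]
    - [0,0,0,0,0,0,-0.5]
    - [0,0,0,0,0,0,-0.5]

```text
clock: 7.3
tcp_pos: [0.4941, -0.0838, 0.0823]
ee_rot: [0.0, 0.999, 0.05, -0.0]
wrist_force: [-3.7, -4.7, -3.3]
width: 0.029
```

```bash
python3 -c "
from h import *
track()"
```

```text
t7.30 th 11.89 deg F [-3.7 -4.7 -3.3] w 0.029 [ 0.4941 -0.0838  0.0823]
('top', [325.7, 151.5], 591, [69.8, 55.3])
('top', [401.4, 205.4], 315, [172.7, -53.3])
('side', [346.9, 210.5], 348, [61.0, 60.3])
('side', [330.6, 269.0], 279, [174.8, -53.5])
```

>>> arm_command:
  commands:
    - [0,0,0,0,0,0,-0.5]
    - [0,0,0,0,0,0,-0.5]
    - [0,0,0,0,0,0,-0.5]
    - [0,0,0,0,0,0,-0.5]
    - [0,0,0,0,0,0,-0.5]
    - [0,0,0,0,0,0,-0.5]

```text
clock: 8.0
tcp_pos: [0.4941, -0.0837, 0.0823]
ee_rot: [0.0, 0.999, 0.05, -0.0]
wrist_force: [-3.6, -3.6, -4.3]
width: 0.0287
```

```bash
python3 -c "
from h import *
track()"
```

```text
t8.00 th 11.89 deg F [-3.6 -3.6 -4.3] w 0.0287 [ 0.4941 -0.0837  0.0823]
('top', [324.5, 134.9], 582, [39.0, 54.0])
('top', [401.3, 205.3], 310, [172.6, -53.1])
('side', [358.2, 208.2], 343, [35.1, 59.4])
('side', [330.5, 269.1], 283, [175.0, -53.6])
```

At the ledge: 39 and 35 mm from the hinge in the two views, against about 42 expected. The inkwell has not moved. I release and go up.

>>> arm_command:
  commands:
    - [0,0,0,0,0,0,0]
    - [0,0,0,0,0,0,0.3]
    - [0,0,0,0,0,0,0.6]
    - [0,0,0,0,0,0,0.6]
    - [0,0,0,0,0,0,0.6]
    - [0,0,-1,0,0,0,0.6]
    - [0,0,-3,0,0,0,0.6]
    - [0,0,-6,0,0,0,0.6]
    - [0,0,-8,0,0,0,0.6]
    - [0,0,-8,0,0,0,0.6]

```text
clock: 9.1
tcp_pos: [0.4964, -0.0837, 0.1661]
ee_rot: [0.001, 0.999, 0.05, 0.003]
wrist_force: [1.2, -0.1, -0.8]
width: 0.068
```

>>> arm_command:
  commands:
    - [-0.6,-4,0,0,0,0,0.6]
    - [-0.6,-8,0,0,0,0,0.6]
    - [-2,-12,0,0,0,0,0.6]
    - [-4,-16.4,0,0,0,0,0.6]
    - [-4,-16.4,0,0,0,0,0.6]
    - [-4,-16.4,0,0,0,0,0.6]
    - [-4,-16.4,0,0,0,0,0.6]

```text
clock: 9.8
tcp_pos: [0.4385, 0.0745, 0.1622]
ee_rot: [0.0, 0.999, 0.049, 0.0]
wrist_force: [-0.7, -0.4, 0.8]
width: 0.0683
```

```bash
python3 - <<'E'
from h import *
track("3.png")
b,K,T=grab("wrist","w3.png");print(proj(K,T,[.4712,.0793,.05]));print(shift([.4712,.0793,.026],.1))
t=cv2.imread("pics/top3.png");cv2.imwrite("pics/c3.png",np.hstack([cv2.resize(b,(480,360)),cv2.resize(t[90:290,230:400],(306,360))]))
np.savez("w3.npz",K=K,T=T)
E
```

```text
t9.80 th 30.12 deg F [-0.7 -0.4  0.8] w 0.0683 [0.4385 0.0745 0.1622]
('top', [324.5, 134.9], 573, [56.8, 56.5])
('top', [401.3, 205.2], 300, [208.3, -31.9])
('top', [452.5, 217.1], 254, [234.2, -95.5])
('side', [358.4, 208.0], 330, [63.1, 42.7])
[280.44677928 173.18541747]
(array([ 3.2962055 , -0.17182197, 13.6067325 ]), array([-0.00761029,  0.0159081 , -0.15816661]))
```

View pics/c3.png

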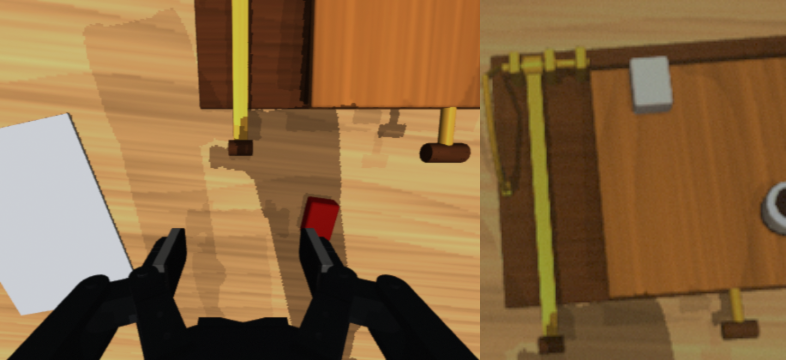

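The wrist panel shows the pointer knob at (240,148), which is full-frame (280.6,172.7) against a predicted (280.4,173.2). The paperweight lies against the ledge and the board stays up. I descend and grip.

>>> arm_command:
  commands:
    - [3.3,-0.15,2,0,0,0,0.6]
    - [3.3,-0.15,5,0,0,0,0.6]
    - [3.3,-0.15,8,0,0,0,0.6]
    - [3.3,-0.15,11,0,0,0,0.6]
    - [3.3,-0.15,13,0,0,0,0.6]
    - [3.3,-0.15,13.5,0,0,0,0.6]
    - [3.3,-0.15,13.5,0,0,0,0.6]
    - [3.3,-0.15,13.5,0,0,0,0.6]

```text
clock: 10.75
tcp_pos: [0.4718, 0.0803, 0.0282]
ee_rot: [-0.0, 0.999, 0.05, 0.001]
wrist_force: [0.3, 0.6, -0.5]
width: 0.0686
```

>>> arm_command:
  commands:
    - [0,0,0,0,0,0,-0.6]
    - [0,0,0,0,0,0,-0.6]
    - [0,0,0,0,0,0,-0.6]
    - [0,0,0,0,0,0,-0.6]
    - [0,0,0,0,0,0,-0.6]
    - [0,0,0,0,0,0,-0.6]
  squeeze: 40

```text
clock: 11.35
tcp_pos: [0.4714, 0.0799, 0.0275]
ee_rot: [0.0, 0.999, 0.049, 0.0]
wrist_force: [1.5, -3.8, 0.4]
width: 0.0232
```

```bash
python3 - <<'E'
from h import *
track()
# edges of the pointer bar/board in top view unobstructed? measure board + pointer slopes from side view
b,K,T=grab("side","s4.png")
cv2.imwrite("pics/c4.png",cv2.resize(b[140:360,190:450],(780,660))[:600])
E
```

```text
t11.35 th 0.16 deg F [ 1.5 -3.8  0.4] w 0.0232 [0.4714 0.0799 0.0275]
('top', [324.5, 134.8], 567, [31.6, 53.0])
('top', [401.4, 205.1], 285, [161.5, -64.5])
('side', [358.4, 208.0], 334, [25.2, 64.5])
('side', [331.6, 268.0], 231, [147.5, -31.0])
```

View pics/c4.png

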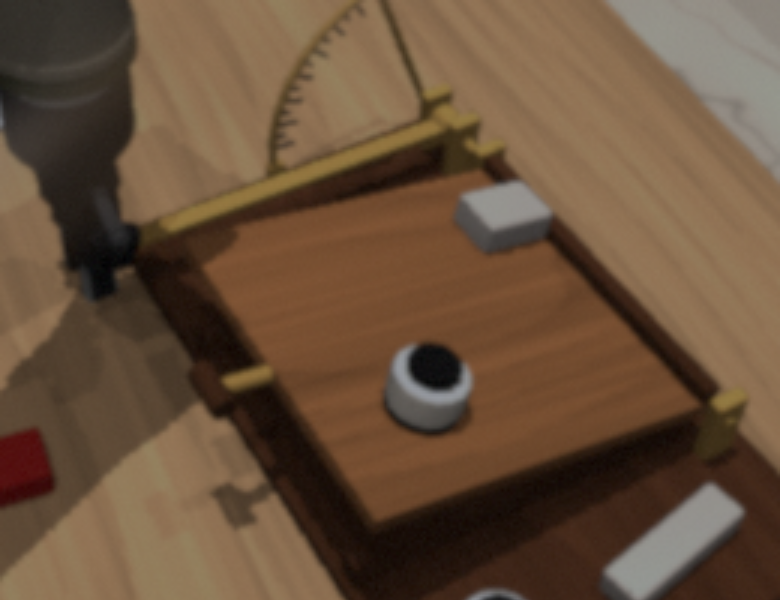

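Gripped at 23.2 mm. The crop shows the pointer bar nearly level from (160,228) to (440,130), the board raised and the paperweight at the ledge. I lift the pointer by about 10.5 degrees.

>>> arm_command:
  commands:
    - [0.0,0,-0.4,0,0,0,-0.6]
    - [0.03,0,-0.9,0,0,0,-0.6]
    - [0.07,0,-1.5,0,0,0,-0.6]
    - [0.12,0,-2.1,0,0,0,-0.6]
    - [0.18,0,-2.7,0,0,0,-0.6]
    - [0.26,0,-3.3,0,0,0,-0.6]
    - [0.35,0,-3.9,0,0,0,-0.6]
    - [0.45,0,-4.5,0,0,0,-0.6]
    - [0.54,0,-4.9,0,0,0,-0.6]
    - [0.54,0,-4.9,0,0,0,-0.6]

```text
clock: 12.5
tcp_pos: [0.476, 0.0804, 0.0762]
ee_rot: [0.0, 0.999, 0.05, -0.0]
wrist_force: [1.2, -5.1, -0.3]
width: 0.0229
```

```bash
python3 - <<'E'
from h import *
np.set_printoptions(precision=2,suppress=True)
track()
def kn(th,lat=0,r=.27,h=0):
    return H-X*r*np.cos(th)+Z*r*np.sin(th)+Y*lat+h*(X*np.sin(th)+Z*np.cos(th))
b,K,T=grab("side","s5.png");a,Kt,Tt=grab("top","t5.png")
for d in(10,11,12,13):
    th=d/57.2958;print(d,"bknob side",proj(K,T,kn(th)),"top",proj(Kt,Tt,kn(th)),"ptr mid side",proj(K,T,kn(th,.165,.2)),"hinge",proj(K,T,kn(th,.165,0.03)))
A=cv2.resize(b[150:300,200:370],(680,600),interpolation=cv2.INTER_CUBIC)
cv2.imwrite("pics/c5.png",A)
E
```

```text
t12.50 th 10.57 deg F [ 1.2 -5.1 -0.3] w 0.0229 [0.48 0.08 0.08]
('top', [324.5, 134.8], 565, [37.7, 53.9])
('top', [401.4, 205.3], 289, [170.9, -54.6])
('side', [358.3, 208.0], 334, [33.2, 60.4])
('side', [331.6, 267.8], 225, [168.2, -49.2])
10 bknob side [260.19 272.63] top [372.99 272.29] ptr mid side [253.49 200.54] hinge [327.39 183.28]
11 bknob side [260.58 270.67] top [373.63 271.94] ptr mid side [253.71 199.13] hinge [327.44 183.07]
12 bknob side [261.01 268.68] top [374.27 271.52] ptr mid side [253.96 197.7 ] hinge [327.5  182.87]
13 bknob side [261.49 266.66] top [374.92 271.05] ptr mid side [254.25 196.26] hinge [327.57 182.67]
```

View pics/c5.png

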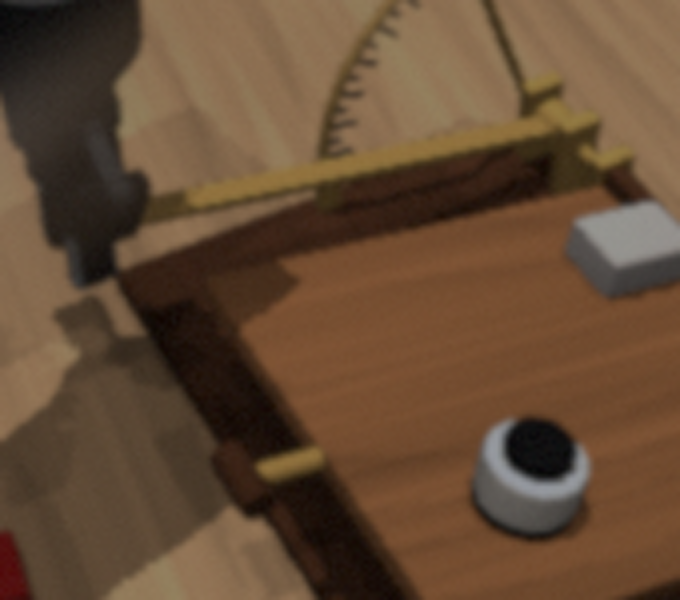

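Crop: the board knob at crop (240,475) is full (260,268.7), which gives the board about 12.0°. The pointer bar at column 216 has its centre at about row 195, so the pointer is near 11°. I release and measure both knobs in the open.

>>> arm_command:
  commands:
    - [0,0,0,0,0,0,0]
    - [0,0,0,0,0,0,0.3]
    - [0,0,0,0,0,0,0.5]
    - [0,0,0,0,0,0,0.5]
    - [0,0,-1,0,0,0,0.5]
    - [0,0,-3,0,0,0,0.5]
    - [-1,0,-6,0,0,0,0.5]
    - [-4,0,-9,0,0,0,0.5]
    - [-4,0,-9,0,0,0,0.5]
    - [-4,0,-9,0,0,0,0.5]

```text
clock: 13.7
tcp_pos: [0.4369, 0.0769, 0.1677]
ee_rot: [0.0, 0.999, 0.05, 0.002]
wrist_force: [0.3, -0.9, 0.6]
width: 0.0639
```

```bash
cat >> h.py <<'E'
def kn(th,lat=0,r=.27,h=0):
    return H-X*r*np.cos(th)+Z*r*np.sin(th)+Y*lat+h*(X*np.sin(th)+Z*np.cos(th))
E
python3 - <<'E'
from h import *
np.set_printoptions(precision=2,suppress=True)
track()
P=[]
for n in("wrist","side","top"):
    im,K,T=grab(n,n+"6.png")
    for d in(10,11,12,13):
        th=d/57.2958;print(n,d,"board",proj(K,T,kn(th)),"ptr",proj(K,T,kn(th,.165)))
    for lat in(0,.165):
        c=proj(K,T,kn(.2,lat)).round().astype(int);r=25 if n=="wrist" else 16
        x0,y0=max(c[0]-r,0),max(c[1]-r,0);P.append(cv2.resize(im[y0:c[1]+r,x0:c[0]+r],(256,256),interpolation=cv2.INTER_NEAREST));print("  tile origin",x0,y0,"scale",256/(2*r))
cv2.imwrite("pics/c6.png",np.vstack([np.hstack(P[0::2]),np.hstack(P[1::2])]))
E
```

```text
t13.70 th 31.48 deg F [ 0.3 -0.9  0.6] w 0.0639 [0.44 0.08 0.17]
('top', [324.5, 134.8], 575, [58.6, 56.7])
('top', [401.3, 205.1], 297, [212.1, -30.1])
('top', [452.5, 217.1], 253, [238.5, -92.3])
('side', [358.4, 208.0], 331, [66.6, 40.5])
wrist 10 board [510.25 174.45] ptr [283.45 174.37]
wrist 11 board [515.19 174.59] ptr [283.46 174.51]
wrist 12 board [520.37 174.62] ptr [283.47 174.54]
wrist 13 board [525.79 174.53] ptr [283.48 174.45]
  tile origin 493 150 scale 5.12
  tile origin 258 150 scale 5.12
side 10 board [260.19 272.63] ptr [219.27 208.54]
side 11 board [260.58 270.67] ptr [219.47 206.58]
side 12 board [261.01 268.68] ptr [219.71 204.61]
side 13 board [261.49 266.66] ptr [219.99 202.61]
  tile origin 245 254 scale 8.0
  tile origin 204 190 scale 8.0
top 10 board [372.99 272.29] ptr [268.15 280.11]
top 11 board [373.63 271.94] ptr [268.   279.82]
top 12 board [374.27 271.52] ptr [267.85 279.46]
top 13 board [374.92 271.05] ptr [267.69 279.05]
  tile origin 358 256 scale 8.0
  tile origin 252 264 scale 8.0
```

View pics/c6.png

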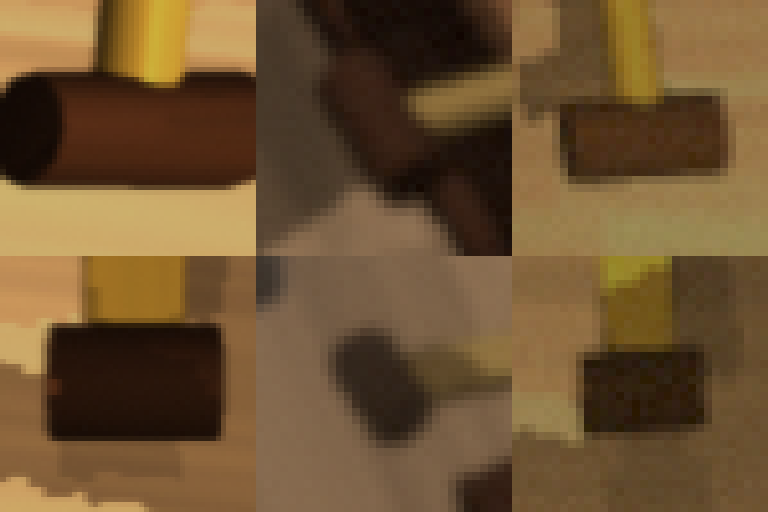

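Side tiles: board knob centre at about (260.2,269.0), which is 11.9°. Pointer knob centre at about (219.8,206.1), which is 11.25°. The pointer is some 0.6° low, so I regrip and nudge it up 3 mm.

>>> arm_command:
  commands:
    - [4,0,1,0,0,0,0.5]
    - [4,0,4,0,0,0,0.5]
    - [4,0,7,0,0,0,0.5]
    - [4,0,9,0,0,0,0.5]
    - [4,0,9,0,0,0,0.5]
    - [4,0,9,0,0,0,-0.6]
    - [4,0,9,0,0,0,-0.6]
    - [4,0,9,0,0,0,-0.6]
    - [4,0,9,0,0,0,-0.6]
    - [4,0,9,0,0,0,-0.6]

```text
clock: 14.95
tcp_pos: [0.4771, 0.0804, 0.0771]
ee_rot: [0.0, 0.999, 0.049, 0.001]
wrist_force: [2.2, -2.4, 1.2]
width: 0.0233
```

>>> arm_command:
  commands:
    - [0,0,0,0,0,0,-0.6]
    - [0.03,0,-0.15,0,0,0,-0.6]
    - [0.06,0,-0.3,0,0,0,-0.6]
    - [0.06,0,-0.3,0,0,0,-0.6]
    - [0.06,0,-0.3,0,0,0,-0.6]
    - [0.06,0,-0.3,0,0,0,-0.6]

```text
clock: 15.55
tcp_pos: [0.4776, 0.0805, 0.0795]
ee_rot: [0.0, 0.999, 0.049, 0.001]
wrist_force: [4.0, -3.8, 0.2]
width: 0.0234
```

>>> arm_command:
  commands:
    - [0,0,0,0,0,0,0]
    - [0,0,0,0,0,0,0.3]
    - [0,0,0,0,0,0,0.5]
    - [0,0,0,0,0,0,0.5]
    - [0,0,-1,0,0,0,0.5]
    - [0,0,-3,0,0,0,0.5]
    - [-1,0,-6,0,0,0,0.5]
    - [-4,0,-10,0,0,0,0.5]
    - [-4,0,-10,0,0,0,0.5]
    - [-4,0,-10,0,0,0,0.5]

```text
clock: 16.55
tcp_pos: [0.4376, 0.077, 0.181]
ee_rot: [0.0, 0.999, 0.05, 0.002]
wrist_force: [0.3, 0.2, -0.2]
width: 0.0639
```

```bash
python3 - <<'E'
from h import *
np.set_printoptions(precision=2,suppress=True)
track();P=[]
old=cv2.imread("pics/side6.png")
im,K,T=grab("side","side7.png");a,_,_=grab("top","top7.png")
for p in(old,im):
  for lat in(0,.165):
    c=(261,269) if lat==0 else (220,206)
    g=cv2.cvtColor(p,cv2.COLOR_BGR2GRAY)[c[1]-16:c[1]+16,c[0]-16:c[0]+16]
    P.append(cv2.resize(p[c[1]-16:c[1]+16,c[0]-16:c[0]+16],(256,256),interpolation=cv2.INTER_NEAREST))
    if lat:
        m=(g<cv2.threshold(g,0,255,cv2.THRESH_OTSU)[0]*.9).astype(np.uint8);N,l,st,ce=cv2.connectedComponentsWithStats(m);i=l[15,15];print("ptr knob",ce[i]+[c[0]-16,c[1]-16],st[i])
cv2.imwrite("pics/c7.png",np.vstack([np.hstack(P[:2]+[cv2.resize(a[120:300,230:440],(256,256))]),np.hstack(P[2:]+[cv2.resize(im[150:350,180:400],(256,256))])]))
E
```

```text
t16.55 th 34.86 deg F [ 0.3  0.2 -0.2] w 0.0639 [0.44 0.08 0.18]
('top', [324.5, 134.8], 572, [63.9, 57.4])
('top', [401.3, 205.2], 300, [223.6, -24.8])
('side', [358.3, 208.0], 332, [78.1, 33.6])
ptr knob [220.17 205.98] [ 10   9  19  15 134]
ptr knob [219.72 205.31] [ 10   9  14  14 121]
```

View pics/c7.png

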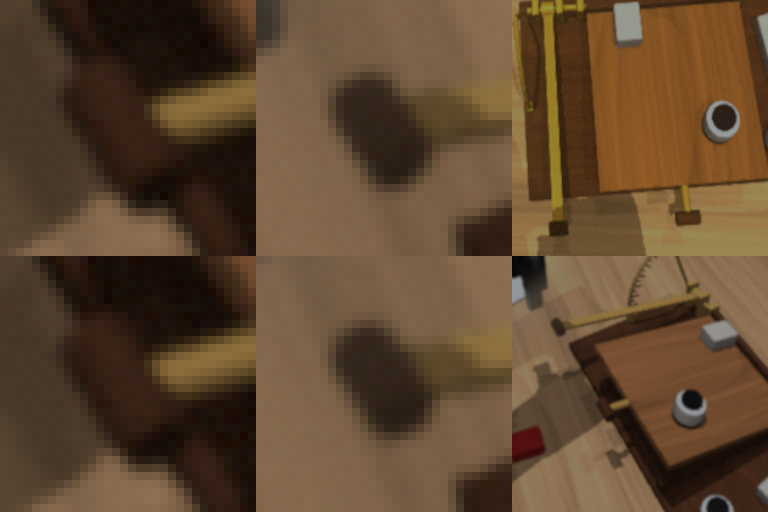

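The pointer knob rose to row 205.3, so the pointer is about 11.7° against about 11.9° for the board. The paperweight is at the ledge and the inkwell is at its starting place. The gripper is clear, so I hand in.

```bash
python3 -c "
from h import *
print(arm.close_job())"
```

```text
the job is handed in; nothing more can be done
None
```

The job is handed in. The board stands at about 11.9°, with the paperweight slid down to the ledge and the inkwell still at its starting place.

- **Board:** I lifted it by its knob in 1° steps. The paperweight began to slip between 10.9° and 11.9°, and I stopped there. It then slid on its own to the ledge, 35–39 mm from the hinge line in the two views where about 42 mm was expected. The inkwell did not move in the top view. I let go and backed off, and the board stayed up.
- **Pointer:** I raised it by its knob, and it first read about 0.6° low. I gripped it again and moved it up about 2.4 mm. The last side view put it at about 11.7°, so it lies parallel to the board within the measurement error of about 0.3°.
- **Last checks:** The job took about 17 s. The gripper was open and clear of everything with wrist force near zero, and I saw no touch on either object. The small disagreements were the ledge distance above, which fits the error of the height I assumed for the paperweight, and a 1-pixel shift of the inkwell's outline in the side view. I put that shift down to shadow and the gripper hiding part of it.

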